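Sweep the black specimen mounts through the gate

TASK

With the fingertips, push the three black specimen mounts along the red plate and through its narrow gate, one at a time, so that each drops into the slot behind it. Do not lift any mount off the plate: slide them only. Leave the orange mount on the plate and do not disturb the other things on the bench.

Things in the scene. Friction and masses are not known exactly. Their poses are not given: they have to be found in the camera images.
- plate: red sorting plate on four posts, fixed; its flat top is 85 mm above the bench. Origin on the bench (z = 0), x axis towards the gate, y to the left of that, z up. Free top: x = -130 to +90 mm, y = -145 to +145 mm, inside a rim 14 mm high above the top. The +x side is a bare-metal wall, x = 90 to 95 mm, 14 mm high too, with one gate in its middle
- gate (a point): middle of the gate, an opening 46 mm wide (plate y = -23 to +23 mm) in the 5 mm thick wall, at the height of the plate's top, at plate x = 92.5 mm; axes as the plate's. The plate's top ends in the gate, at x = 92 mm: a mount whose centre is pushed past that tips over the edge and drops into the slot
- slot (a point): the slot behind the gate, an open-topped metal bin with a white floor that ramps down away from the gate, plate x = 92 to 170 mm, y = -45 to +45 mm inside, walls 5 mm thick and as high as the rim; the point lies over the middle of its floor, 4 mm above the bench; axes as the plate's
- mount1_center (a point): black resin specimen mount, a flat puck 30 mm in diameter and 12 mm thick with a bright steel piece in its face, about 25 g, loose, lying flat on the red plate; the point is its centre, half-way up (6 mm above the plate's top)
- mount2_center (a point): black resin specimen mount, a flat puck 30 mm in diameter and 12 mm thick with a bright steel piece in its face, about 25 g, loose, lying flat on the red plate; the point is its centre, half-way up (6 mm above the plate's top)
- mount3_center (a point): black resin specimen mount, a flat puck 30 mm in diameter and 12 mm thick with a bright steel piece in its face, about 25 g, loose, lying flat on the red plate; the point is its centre, half-way up (6 mm above the plate's top)
- amber_center (a point): orange resin mount with a copper piece in its face, of the same size as the black ones and lying among them, to be left on the plate; the point is its centre, half-way up
- beaker: open clear glass beaker, 84 mm across, 110 mm tall, loose; origin at the centre of its underside; leave alone
- jar: closed amber glass jar, 60 mm across, 85 mm tall, loose; origin at the centre of its underside; leave alone
- weight: brass balance weight, 38 mm across, 58 mm tall, loose; origin at the centre of its underside; leave alone
- brush: hand brush lying on the bench, loose; origin under its middle; leave alone

How it is judged:
On the way, in this order (a step that is already met when the one before it is completed fails the run):
1. one black mount has dropped into the slot (((x of mount1_center in the frame of plate between 0.085 and 0.178 m and y of mount1_center in the frame of plate between -0.05 and 0.05 m and z of mount1_center in the frame of plate below 0.073 m) or (x of mount2_center in the frame of plate between 0.085 and 0.178 m and y of mount2_center in the frame of plate between -0.05 and 0.05 m and z of mount2_center in the frame of plate below 0.073 m) or (x of mount3_center in the frame of plate between 0.085 and 0.178 m and y of mount3_center in the frame of plate between -0.05 and 0.05 m and z of mount3_center in the frame of plate below 0.073 m))), for 0.2 s.
2. a second black mount has dropped into the slot, after the first ((((x of mount1_center in the frame of plate between 0.085 and 0.178 m and y of mount1_center in the frame of plate between -0.05 and 0.05 m and z of mount1_center in the frame of plate below 0.073 m) and (x of mount2_center in the frame of plate between 0.085 and 0.178 m and y of mount2_center in the frame of plate between -0.05 and 0.05 m and z of mount2_center in the frame of plate below 0.073 m)) or ((x of mount2_center in the frame of plate between 0.085 and 0.178 m and y of mount2_center in the frame of plate between -0.05 and 0.05 m and z of mount2_center in the frame of plate below 0.073 m) and (x of mount3_center in the frame of plate between 0.085 and 0.178 m and y of mount3_center in the frame of plate between -0.05 and 0.05 m and z of mount3_center in the frame of plate below 0.073 m)) or ((x of mount1_center in the frame of plate between 0.085 and 0.178 m and y of mount1_center in the frame of plate between -0.05 and 0.05 m and z of mount1_center in the frame of plate below 0.073 m) and (x of mount3_center in the frame of plate between 0.085 and 0.178 m and y of mount3_center in the frame of plate between -0.05 and 0.05 m and z of mount3_center in the frame of plate below 0.073 m)))), for 0.2 s.
3. the third black mount has dropped into the slot, after the second (x of mount1_center in the frame of plate between 0.085 and 0.178 m and y of mount1_center in the frame of plate between -0.05 and 0.05 m and z of each of mount1_center, mount2_center, mount3_center in the frame of plate below 0.073 m and x of mount2_center in the frame of plate between 0.085 and 0.178 m and y of mount2_center in the frame of plate between -0.05 and 0.05 m and x of mount3_center in the frame of plate between 0.085 and 0.178 m and y of mount3_center in the frame of plate between -0.05 and 0.05 m), for 0.2 s.
At the end, for the whole second after the job is handed in: all three black mounts lie in the slot behind the gate, their centres at least 12 mm below the plate's top; the orange mount is still on the plate, inside its rim (all of step 3 and z of amber_center in the frame of plate between 0.085 and 0.103 m and x of amber_center in the frame of plate between -0.135 and 0.095 m and y of amber_center in the frame of plate between -0.15 and 0.15 m); the robot touches nothing.
It fails at once if a mount is lifted more than 12 mm off the plate (z of any of mount1_center, mount2_center, mount3_center, amber_center in the frame of plate above 0.103 m).
It fails at once if the orange mount leaves the plate (z of amber_center in the frame of plate below 0.08 m).
It fails at once if the beaker, jar, weight or brush is moved more than 20 mm (distance of any of beaker, jar, weight, brush from where it was at the start of the episode above 0.02 m).
It also fails if it takes over 58 s, if anything falls off the work surface, if the arm or the gripper's body presses on something with over 40 N, if the wrist force passes 120 N, or if a joint passes its speed limit or range.

ROBOT

A 6-joint arm with a two-finger parallel gripper is mounted at the origin on the work surface. World frame = base frame: x ahead of the robot, y to its left, z up, the work surface at z = 0. Lengths are in m, angles in rad, forces in N, time in s.
With the tool pointing down it reaches from about 0.3 to 0.775 m from the base axis. Payload 14.6 kg.
Tool frame: the origin (TCP) lies at the very end of the fingers, on their centre line; the grasp point (between the pads) lies 19 mm behind it; z points along the fingers, x is the direction in which the jaws open and shut, and the axes are right-handed (so a half turn about z gives the same grasp; the last joint's range is limited). The gripper opens to 94 mm and grips with 3 to 60 N. Pads are 16 mm wide; open, the fingers measure 119 mm over their backs; the gripper's body (75 mm by 177 mm) begins 78 mm behind the grasp point.
Start: joints at [1.167, 0.3, 1.521, -0, 1.321, -0.067], TCP at [0.182, 0.519, 0.205] pointing down, gripper open.
Joint ranges: [-3.03, 3.03], [-0.79, 2.21], [0.23, 2.52], [-1.04, 4.18], [0, 3.07], [-2.55, 2.55]. Speed limits (rad/s): [2.22, 2.22, 2.57, 3.14, 3.14, 3.14].

INTERFACE

Orientations are given as [roll, pitch, yaw] about the fixed x, y, z axes, in that order (R = Rz(yaw) Ry(pitch) Rx(roll)).
In Python, from station import ctrl gives the robot as it stands.
- The arm moves only by the shell command python3 -m inch 'ROWS' [FORCE]. ROWS is JSON, one flat list of numbers, 7 for each row, row after row: the shift along the tool's x, y, z in cm, then the turn, a rotation vector about the tool's x, y, z in rad, then the opening, from 0 (shut) to 1 (fully open). In form: [tx, ty, tz, wx, wy, wz, claw, tx, ty, tz, wx, wy, wz, claw, ...]. A call has 1 to 20 rows; each row shifts and turns the commanded pose from where the row before left it, along the tool's axes as they then stand; what a row does not reach is not made up. A row lasts 1/8 s, in which the tool goes at most 62.5 mm and 10.7 degrees, less where a joint would pass 70% of its speed; a pose out of reach is approached as far as the arm can. A call is refused whole if a number of a shift passes 6.25 or a number of a turn 0.188, either way. A call with a gripper value outside its range is refused whole. The fingers move at their own pace and stop on an object; FORCE is the grip in N (left out, the last holds). Time passes only in rows, so rows that do not move let the fingers close. It gives the time, the measured TCP pose, the force and the opening at its end, in the units of the state.
- ctrl.get_obs(): the state, without advancing time (a new reading comes with each control period).
- ctrl.camera(name): name is "scene" or "top"; returns (picture, depth): 384x512x3 uint8, red, green, blue; 384x512 float32, m along the optical axis (not along the pixel's ray), 0 where there is no reading.
- ctrl.camera_params(name): a dict with "vertical_fov" (degrees; the focal length in pixels is half the picture's height over the tangent of half this angle, whatever the lens; pixels are square), "cx", "cy" (the principal point, pixels), "camera_from_world" (4x4, takes a point from world to camera coordinates). Camera axes: x right, y down, z forward; pixel columns grow to the right and rows downward; lengths in m; the calibration is good to about 2 mm. A picture is of the moment at which its call begins. camera_params takes no time and is no camera call.
- ctrl.hand_in(): hands the job in, once; it reports no verdict.
Trained networks look in the newest picture that a camera, given by its name, has taken for a name from the list of things; names that differ only in an ending like _2 or _b are one class to them, and where a whole thing is asked for, a point or a joint stands for the part that bears it (a point fixed in the world has none). Each returns a list of dicts, best first, with "score" (0 to 1); they miss things now and then, are a little off and sometimes report something else, mostly with a low value. They report only what shows in the picture. A call takes as long as a camera call.
- ctrl.spot_in(camera, label): "bbox" ([centre column, centre row, width, height] in pixels, round what is visible of it).
- ctrl.place_of(camera, label): "centre" ([column, row] in pixels: a listed point, or the origin of a listed thing).
The state is a dict: "time_s": time; "qpos": joint angles; "joint_vel": joint speeds; "tau": joint torques, N m; "ee_pos": TCP position; "eef_rot": TCP orientation; "force": force on the tool from outside, world axes, zero at the start; "moment": the same for the moment, N m; "grip_width": finger opening in m.
Only numpy, scipy, OpenCV 4.12 (cv2) and the standard library are available. Lean on these libraries where they do the work, as an engineer would, in place of code of your own. Each camera call takes 0.05 s, during which the arm holds its last target. There are 200 camera calls.

## Working session

There is one attempt and no reset: what is moved stays moved. The work goes in short steps, Python scripts to look and compute and a shell command to move; the robot and the scene stay as the last step left them, time stands still between calls to the robot, and variables do not carry over. Pictures are saved under pics/ and viewed, about 8 in all and at most 12, crops included, and the job is handed in when it is done.

```bash
mkdir -p pics; ls; cat > h.py <<'E'
import numpy as np, cv2
from station import ctrl
def ray(cam,uv,z):
    p=ctrl.camera_params(cam);f=192/np.tan(np.radians(p["vertical_fov"])/2)
    T=np.linalg.inv(np.array(p["camera_from_world"]))
    d=T[:3,:3]@np.array([(uv[0]-p["cx"])/f,(uv[1]-p["cy"])/f,1]);o=T[:3,3]
    return o+d*(z-o[2])/d[2]
def proj(cam,P):
    p=ctrl.camera_params(cam);f=192/np.tan(np.radians(p["vertical_fov"])/2)
    c=np.array(p["camera_from_world"])@np.append(P,1)
    return c[:2]/c[2]*f+[p["cx"],p["cy"]]
def snap(cam,name):
    im,d=ctrl.camera(cam);cv2.imwrite(f"pics/{name}.png",im[:,:,::-1]);return im,d
E
python3 - <<'E'
from h import *
for c in("top","scene"):
    im,d=snap(c,c+"0");p=ctrl.camera_params(c);print(c,p["vertical_fov"],np.round(np.linalg.inv(np.array(p["camera_from_world"])),3).tolist())
    for n,z in(("mount1_center",.091),("amber_center",.091),("gate",.085),("slot",.004),("plate",0)):
        for r in ctrl.place_of(c,n)[:5]:print(n,round(r["score"],2),np.round(r["centre"]),np.round(ray(c,r["centre"],z),3))
o=ctrl.get_obs();print(o["time_s"],o["ee_pos"],o["eef_rot"])
E
```

```text
pics
top 48.88039880168131 [[-0.017, -0.985, 0.174, 0.316], [-1.0, 0.018, 0.005, -0.022], [-0.008, -0.174, -0.985, 1.247], [0.0, 0.0, 0.0, 1.0]]
mount1_center 0.4 [255. 218.] [ 0.44  -0.023  0.091]
amber_center 0.44 [277. 200.] [ 0.487 -0.086  0.091]
gate 0.91 [257. 163.] [ 0.595 -0.031  0.085]
gate 0.33 [248. 202.] [ 0.485 -0.006  0.085]
slot 0.56 [259. 161.] [ 0.62  -0.038  0.004]
plate 0.88 [249. 202.] [ 0.498 -0.006  0.   ]
scene 50.14621747410865 [[-0.874, 0.406, -0.267, 0.818], [0.486, 0.714, -0.504, 0.569], [-0.014, -0.57, -0.821, 1.075], [0.0, 0.0, 0.0, 1.0]]
mount1_center 0.54 [274. 187.] [ 0.44  -0.024  0.091]
gate 0.69 [229. 207.] [ 0.587 -0.033  0.085]
slot 0.69 [215. 228.] [ 0.639 -0.035  0.004]
0.6 [0.18174471 0.51908169 0.20544228] [-3.14156001e+00  3.46868160e-05  1.23396501e+00]
```

```bash
python3 -c "
import cv2,numpy as np
cv2.imwrite('pics/both.png',cv2.resize(cv2.imread('pics/top0.png'),(800,600)))"
```

```text
(no output)
```

View pics/both.png

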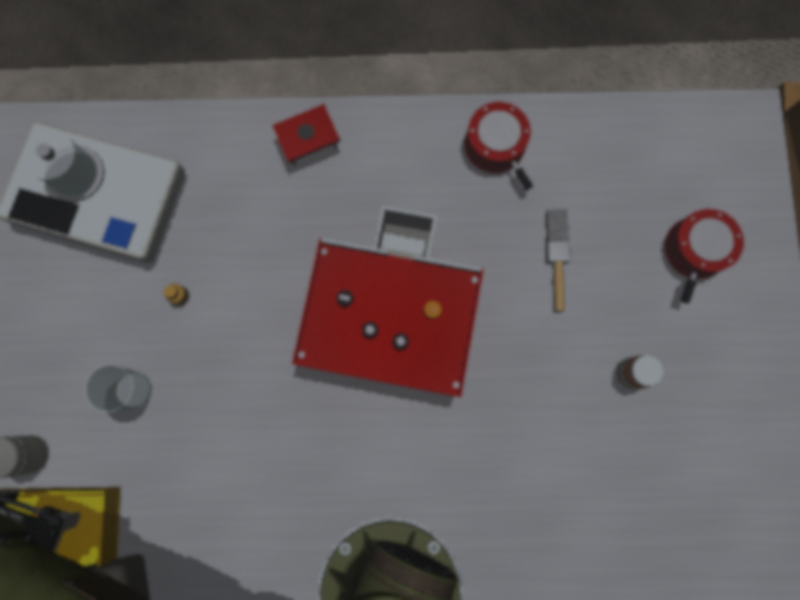

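View pics/scene0.png

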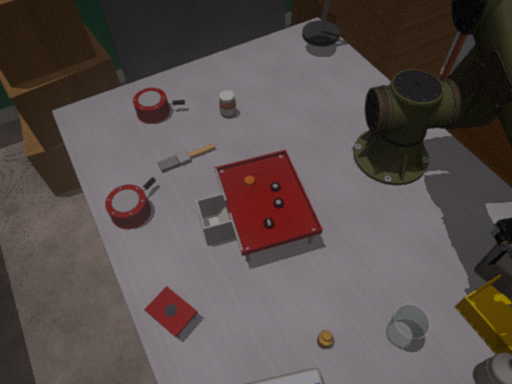

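```bash
cat > m.py <<'E'
from h import *
def measure(cam="top",name=None):
    im,d=snap(cam,name or "last")
    hsv=cv2.cvtColor(im,cv2.COLOR_RGB2HSV);H,S,V=cv2.split(hsv)
    red=(((H<6)|(H>170))&(S>150)).astype(np.uint8)
    return im,hsv,red
def plate_mask(red):
    n,l,s,c=cv2.connectedComponentsWithStats(red);k=1+np.argmax(s[1:,4]);return (l==k).astype(np.uint8)
def blobs(cam,im,hsv,pl):
    cs,_=cv2.findContours(pl,cv2.RETR_EXTERNAL,cv2.CHAIN_APPROX_NONE);hull=cv2.convexHull(max(cs,key=cv2.contourArea))
    m=np.zeros_like(pl);cv2.fillConvexPoly(m,hull,1);m=cv2.erode(m,np.ones((7,7)))
    non=m*(1-pl);non=cv2.morphologyEx(non,cv2.MORPH_CLOSE,np.ones((3,3)))
    n,l,s,c=cv2.connectedComponentsWithStats(non)
    return hull,[(c[i],s[i,4],np.median(hsv[l==i],0)) for i in range(1,n) if s[i,4]>40]
E
python3 - <<'E'
from m import *
for cam in("top","scene"):
    im,hsv,red=measure(cam);pl=plate_mask(red);hull,b=blobs(cam,im,hsv,pl)
    r=cv2.boxPoints(cv2.minAreaRect(hull)) if cam=="top" else cv2.approxPolyDP(hull,8,True)[:,0].astype(float)
    print(cam,"corners px",np.round(r,1).tolist());print([np.round(ray(cam,q,.099)[:2],4).tolist() for q in r])
    for c,a,h in b:print(np.round(c,1),a,h,np.round(ray(cam,c,.094)[:2],4))
    if cam=="top":
        cv2.imwrite("pics/crop.png",cv2.resize(im[120:270,170:330,::-1],(800,750))[:600])
E
```

```text
top corners px [[187.89999389648438, 232.8000030517578], [202.89999389648438, 154.89999389648438], [308.3999938964844, 175.1999969482422], [293.3999938964844, 253.0]]
[[0.4015, 0.1595], [0.6183, 0.1196], [0.5549, -0.1732], [0.3423, -0.1246]]
[220.2 190.5] 83 [171.  38.  67.] [0.5172 0.0719]
[276.4 197.6] 121 [ 14. 190. 128.] [ 0.4944 -0.0833]
[236.4 210.7] 82 [168.5  31.5  68. ] [0.4601 0.0276]
[256.  218.1] 80 [161.   29.5  68.5] [ 0.4388 -0.0258]
scene corners px [[285.0, 151.0], [321.0, 229.0], [243.0, 252.0], [218.0, 171.0]]
[[0.3449, -0.1219], [0.4048, 0.1639], [0.6223, 0.1205], [0.5609, -0.1546]]
[249. 180.] 88 [ 12.  203.  140.5] [ 0.4942 -0.0821]
[275.  186.3] 67 [165.  62.  47.] [ 0.4387 -0.024 ]
[278.2 202.5] 68 [167.5  65.5  51. ] [0.4597 0.0295]
[268.5 222.7] 77 [170.  77.  47.] [0.5177 0.0738]
```

View pics/crop.png

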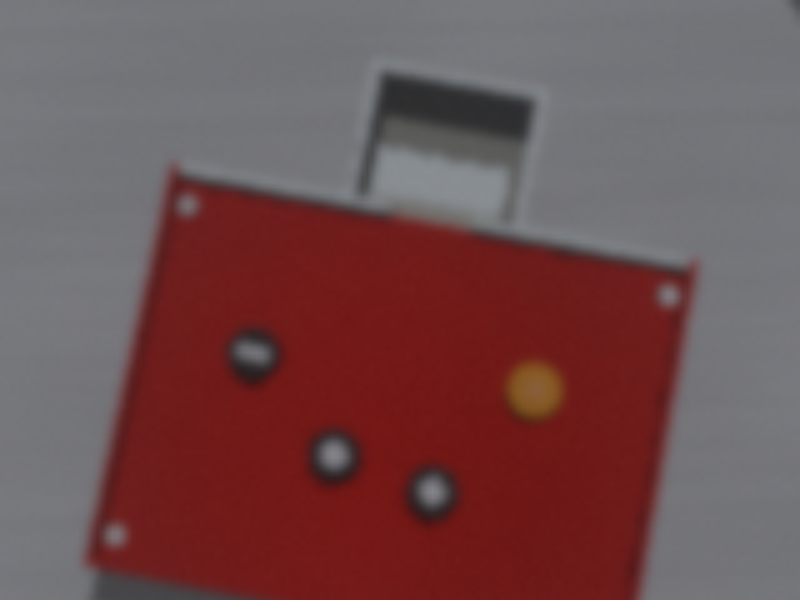

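The top view shows the plate turned about -12°. In full-frame pixels the black mounts are at (220,190), (236,211) and (256,218), the orange one is at (276,198) and the gate is near (257,164). The scene view agrees. I'll align the tool with the plate, bring the fingers to a 20 mm gap to form a V-shaped pusher, and go above the spot behind the middle mount.

```bash
python3 -m inch '[0,0,0,0,0,-0.128,0.213,-3.4,2.8,0,0,0,0,0.213,-3.4,2.8,0,0,0,0,0.213,-3.4,2.8,0,0,0,0,0.213,-3.4,2.8,0,0,0,0,0.213,-3.4,2.8,0,0,0,0,0.213,-3.4,2.8,0,0,0,0,0.213,-3.4,2.8,0,0,0,0,0.213,-3.4,2.8,0,0,0,0,0.213,-3.4,2.8,0,0,0,0,0.213,-3.4,2.8,0,0,0,0,0.213,-3.4,2.8,0,0,0,0,0.213,-0.7,0.5,0,0,0,0,0.213,0,0,0,0,0,0,0.213]'
cat >> m.py <<'E'
O=np.array([.503,-.011]);YAW=np.radians(-12)
Rp=np.array([[np.cos(YAW),-np.sin(YAW)],[np.sin(YAW),np.cos(YAW)]])
toP=lambda w:(Rp.T@(np.asarray(w)[:2]-O))*1000
toW=lambda x,y,z:np.append(O+Rp@np.array([x,y])/1000,z/1000)
def state():
    o=ctrl.get_obs();print("t",round(o["time_s"],2),"tcp plate mm",np.round(toP(o["ee_pos"]),1),"z",round(o["ee_pos"][2]*1000,1),"yaw err deg",round(np.degrees(o["eef_rot"][2]-YAW)-90,2),"tilt",np.round(o["eef_rot"][:2],3),"gap",round(o["grip_width"]*1000,1),"F",np.round(o["force"],1))
E
python3 - <<'E'
from m import *
state()
im,hsv,red=measure("top","top1")
for b in(.0,):
    S=5;x0,y0=175,140
    big=cv2.resize(im[y0:y0+120,x0:x0+150,::-1],None,fx=S,fy=S,interpolation=cv2.INTER_CUBIC);big=np.clip(big*1.5,0,255).astype(np.uint8)
    def dr(pts,col,cl=True):
        q=[((proj("top",toW(*p))-[x0,y0]+.5)*S).round().astype(int) for p in pts];cv2.polylines(big,[np.array(q)],cl,col,1)
    dr([(-135,-150,99),(95,-150,99),(95,150,99),(-135,150,99)],(255,255,0))
    dr([(92,-23,85),(92,23,85),(70,23,85),(70,-23,85)],(0,255,0))
    dr([(95,-45,99),(170,-45,99),(170,45,99),(95,45,99)],(255,0,255))
    cv2.imwrite("pics/ov1.png",big)
E
```

```text
time_s: 2.45
ee_pos: [0.4089, 0.0815, 0.2054]
eef_rot: [-3.141, -0.0, 1.361]
force: [0.2, 0.7, 0.6]
grip_width: 0.0201
t 2.45 tcp plate mm [-111.3   70.9] z 205.4 yaw err deg -0.02 tilt [-3.141 -0.   ] gap 20.1 F [0.2 0.7 0.6]
```

View pics/ov1.png

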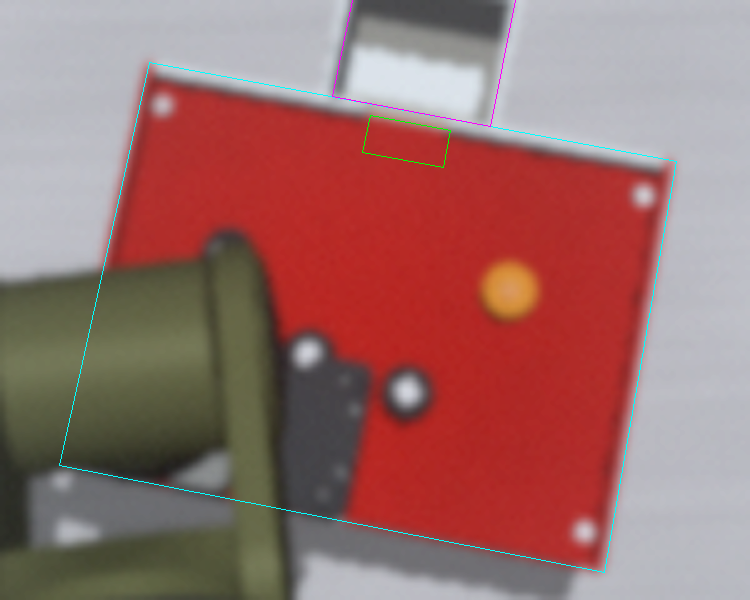

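The overlay of my fitted plate frame lines up with the rim, gate (tongue at about (410,125) in the overlay) and slot to about 2 mm. Next I go behind mount B and descend to 4 mm above the plate.

```bash
python3 -m inch '[-1.7,1.3,0,0,0,0,0.213,-1.7,1.3,0,0,0,0,0.213,0,0,2.9,0,0,0,0.213,0,0,2.9,0,0,0,0.213,0,0,2.9,0,0,0,0.213,0,0,2.9,0,0,0,0.213,0,0,0,0,0,0,0.213]'; python3 -c "
from m import *
state()"
```

```text
time_s: 3.38
ee_pos: [0.4261, 0.0438, 0.0883]
eef_rot: [-3.138, 0.001, 1.363]
force: [0.4, 0.2, 0.5]
grip_width: 0.0198
t 3.38 tcp plate mm [-86.6  37.7] z 88.3 yaw err deg 0.12 tilt [-3.138e+00  1.000e-03] gap 19.8 F [0.4 0.2 0.5]
```

```bash
python3 -m inch '[-0.2,0.85,0,0,0,0,0.213,-0.2,0.85,0,0,0,0,0.213,-0.2,0.85,0,0,0,0,0.213,-0.2,0.85,0,0,0,0,0.213,-0.2,0.85,0,0,0,0,0.213,-0.2,0.85,0,0,0,0,0.213,-0.2,0.85,0,0,0,0,0.213,-0.2,0.85,0,0,0,0,0.213,-0.2,0.85,0,0,0,0,0.213,-0.2,0.85,0,0,0,0,0.213,-0.2,0.85,0,0,0,0,0.213,-0.2,0.85,0,0,0,0,0.213,-0.2,0.85,0,0,0,0,0.213,-0.2,0.85,0,0,0,0,0.213]'; python3 - <<'E'
from m import *
state()
a=snap("top","p1t")[0];b=snap("scene","p1s")[0]
cv2.imwrite("pics/p1.png",np.hstack([cv2.resize(x,(400,400)) for x in(a[140:260,190:310,::-1],b[140:260,190:310,::-1])]))
E
```

```text
time_s: 5.12
ee_pos: [0.5385, -0.0095, 0.0894]
eef_rot: [-3.142, 0.0, 1.362]
force: [-0.1, -0.9, -0.6]
grip_width: 0.0202
t 5.12 tcp plate mm [34.4  8.9] z 89.4 yaw err deg 0.04 tilt [-3.142  0.   ] gap 20.2 F [-0.1 -0.9 -0.6]
```

View pics/p1.png

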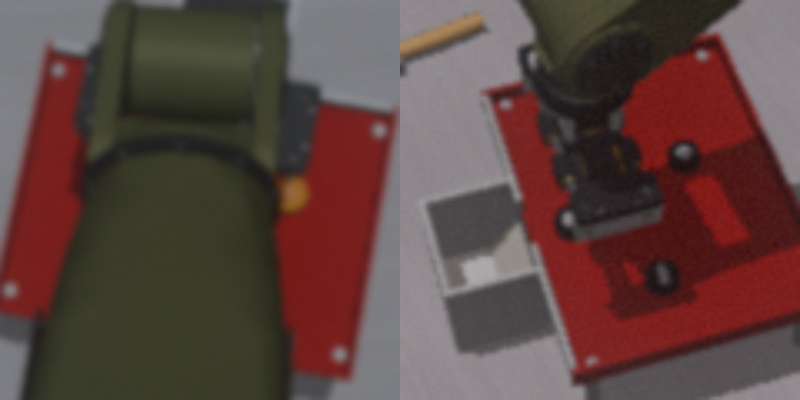

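The scene crop on the right shows mount B cradled ahead of the fingertips at about (565,222), just before the gate. The other two mounts are untouched. I'll finish this push.

```bash
python3 -m inch '[-0.3,0.85,0,0,0,0,0.213,-0.3,0.85,0,0,0,0,0.213,-0.3,0.85,0,0,0,0,0.213,0,0.7,0,0,0,0,0.213,0,0.7,0,0,0,0,0.213,0,0.5,0,0,0,0,0.213,0,0,0,0,0,0,0.213]'; python3 - <<'E'
from m import *
state()
a=snap("top","p2t")[0];b=snap("scene","p2s")[0]
cv2.imwrite("pics/p2.png",np.hstack([cv2.resize(x,(400,400)) for x in(a[140:260,190:310,::-1],b[140:260,190:310,::-1])]))
E
```

```text
time_s: 6.1
ee_pos: [0.5798, -0.0273, 0.0894]
eef_rot: [-3.142, 0.0, 1.362]
force: [-1.0, 0.4, 0.0]
grip_width: 0.0202
t 6.1 tcp plate mm [78.5  0.1] z 89.4 yaw err deg 0.04 tilt [-3.142  0.   ] gap 20.2 F [-1.   0.4  0. ]
```

View pics/p2.png

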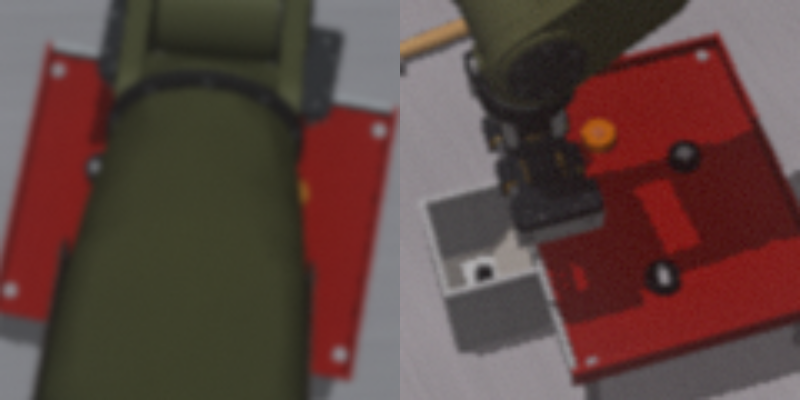

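Mount B is in the slot (right crop, dark spot at about (483,272) on the white floor). Mount C is next.

```bash
python3 -m inch '[0,-0.5,-2,0,0,0,0.213,0,-0.5,-2,0,0,0,0.213,-0.7,-3.3,0,0,0,0,0.213,-0.7,-3.3,0,0,0,0,0.213,-0.7,-3.3,0,0,0,0,0.213,-0.7,-3.3,0,0,0,0,0.213,-0.5,-3.15,0,0,0,0,0.213,0,0,0,0,0,0,0.213,0,0,2,0,0,0,0.213,0,0,2,0,0,0,0.213,0,0,0,0,0,0,0.213]'; python3 -c "
from m import *
state()"
```

```text
time_s: 7.58
ee_pos: [0.4032, -0.0235, 0.0894]
eef_rot: [-3.141, 0.0, 1.362]
force: [-0.5, -0.1, -0.0]
grip_width: 0.0203
t 7.58 tcp plate mm [-95. -33.] z 89.4 yaw err deg 0.04 tilt [-3.141  0.   ] gap 20.3 F [-0.5 -0.1 -0. ]
```

```bash
python3 -m inch '[0.19,0.9,0,0,0,0,0.213,0.19,0.9,0,0,0,0,0.213,0.19,0.9,0,0,0,0,0.213,0.19,0.9,0,0,0,0,0.213,0.19,0.9,0,0,0,0,0.213,0.19,0.9,0,0,0,0,0.213,0.19,0.9,0,0,0,0,0.213,0.19,0.9,0,0,0,0,0.213,0.19,0.9,0,0,0,0,0.213,0.19,0.9,0,0,0,0,0.213,0.19,0.9,0,0,0,0,0.213,0.19,0.9,0,0,0,0,0.213,0.19,0.9,0,0,0,0,0.213,0.19,0.9,0,0,0,0,0.213,0.19,0.9,0,0,0,0,0.213,0.19,0.9,0,0,0,0,0.213,0.19,0.9,0,0,0,0,0.213,0,0.7,0,0,0,0,0.213,0,0.7,0,0,0,0,0.213,0,0.7,0,0,0,0,0.213]';python3 -m inch '[0,0,0,0,0,0,0.213,0,0,0,0,0,0,0.213]'; python3 - <<'E'
from m import *
state()
a=snap("top","p3t")[0];b=snap("scene","p3s")[0]
cv2.imwrite("pics/p3.png",np.hstack([cv2.resize(x,(400,400)) for x in(a[140:260,190:310,::-1],b[140:260,190:310,::-1])]))
E
```

```text
time_s: 10.07
ee_pos: [0.5804, -0.0282, 0.0895]
eef_rot: [3.142, 0.0, 1.362]
force: [-0.0, 0.2, 0.4]
grip_width: 0.0197
time_s: 10.32
ee_pos: [0.5798, -0.028, 0.0894]
eef_rot: [-3.141, 0.0, 1.362]
force: [-0.5, 0.8, -0.7]
grip_width: 0.0203
t 10.32 tcp plate mm [78.7 -0.7] z 89.4 yaw err deg 0.04 tilt [-3.141  0.   ] gap 20.3 F [-0.5  0.8 -0.7]
```

View pics/p3.png

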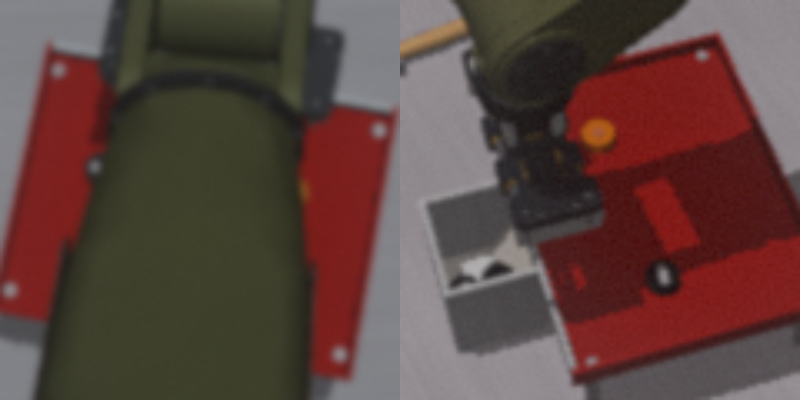

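Two mounts are in the slot (right crop, dark spots at about (462,278) and (495,270)). The last one is off to the side, so I'll turn the tool 60° and push it diagonally to the gate's axis first.

```bash
python3 -m inch '[0,-0.5,-2,0,0,0,0.213,0,-0.5,-2,0,0,0,0.213,2.9,-2.24,0,0,0,0,0.213,2.9,-2.24,0,0,0,0,0.213,2.9,-2.24,0,0,0,0,0.213,2.9,-2.24,0,0,0,0,0.213,0,0,0,0,0,0.1745,0.213,0,0,0,0,0,0.1745,0.213,0,0,0,0,0,0.1745,0.213,0,0,0,0,0,0.1745,0.213,0,0,0,0,0,0.1745,0.213,0,0,0,0,0,0.1745,0.213,0,0,0,0,0,0,0.213]'; python3 - <<'E'
from m import *
state();print(np.round(ctrl.get_obs()["qpos"],2))
im,hsv,red=measure("scene","q");pl=plate_mask(red);h,b=blobs("scene",im,hsv,pl)
for c,a,hh in b:print(np.round(c,1),a,hh,np.round(toP(ray("scene",c,.094)),1))
for r in ctrl.place_of("scene","mount1_center"):print(round(r["score"],2),np.round(r["centre"]),np.round(toP(ray("scene",r["centre"],.091)),1))
E
```

```text
time_s: 12.05
ee_pos: [0.5067, 0.1061, 0.1308]
eef_rot: [3.141, -0.002, 0.316]
force: [-0.3, 0.4, -0.7]
grip_width: 0.0201
t 12.05 tcp plate mm [-20.7 115.4] z 130.8 yaw err deg -59.89 tilt [ 3.141e+00 -2.000e-03] gap 20.1 F [-0.3  0.4 -0.7]
[ 0.14  0.3   1.7   0.    1.14 -0.18]
[272.8 203.6] 1626 [161.   59.5  44. ] [-34.7  29.6]
[249.  180.1] 91 [ 12. 205. 156.] [  6.3 -71. ]
0.53 [219. 227.] [130.2  57.6]
```

```bash
python3 -m inch '[0,0,2,0,0,0,0.213,0,0,2.1,0,0,0,0.213,0,0,0,0,0,0,0.213,0,0.88,0,0,0,0,0.213,0,0.88,0,0,0,0,0.213,0,0.88,0,0,0,0,0.213,0,0.88,0,0,0,0,0.213,0,0.88,0,0,0,0,0.213,0,0.88,0,0,0,0,0.213,0,0.88,0,0,0,0,0.213,0,0.88,0,0,0,0,0.213,0,0.88,0,0,0,0,0.213,0,0.88,0,0,0,0,0.213,0,0.88,0,0,0,0,0.213,0,0.88,0,0,0,0,0.213,0,0.8,0,0,0,0,0.213,0,0,0,0,0,0,0.213]'; python3 - <<'E'
from m import *
state()
E
python3 -m inch '[0,-0.8,0,0,0,0,0.213,0,-1,-2,0,0,0,0.213,0,-2,-2,0,0,-0.1745,0.213,0,-2,0,0,0,-0.1745,0.213,0,-2,0,0,0,-0.1745,0.213,0,-2,0,0,0,-0.1745,0.213,0,0,0,0,0,-0.1745,0.213,0,0,0,0,0,-0.1745,0.213,0,0,0,0,0,0,0.213]'; python3 - <<'E'
from m import *
state()
a=snap("top","p4t")[0];b=snap("scene","p4s")[0]
cv2.imwrite("pics/p4.png",np.hstack([cv2.resize(x,(400,400)) for x in(a[140:260,190:310,::-1],b[140:260,190:310,::-1])]))
E
```

```text
time_s: 14.28
ee_pos: [0.5419, -0.0024, 0.0884]
eef_rot: [3.142, 0.0, 0.314]
force: [-0.6, 0.4, -0.6]
grip_width: 0.0202
t 14.28 tcp plate mm [36.3 16.5] z 88.4 yaw err deg -59.99 tilt [3.142 0.   ] gap 20.2 F [-0.6  0.4 -0.6]
time_s: 15.4
ee_pos: [0.4931, 0.0816, 0.1285]
eef_rot: [3.142, -0.0, 1.362]
force: [0.7, 0.3, 1.0]
grip_width: 0.0202
t 15.4 tcp plate mm [-28.9  88.5] z 128.5 yaw err deg 0.01 tilt [ 3.142 -0.   ] gap 20.2 F [0.7 0.3 1. ]
```

View pics/p4.png

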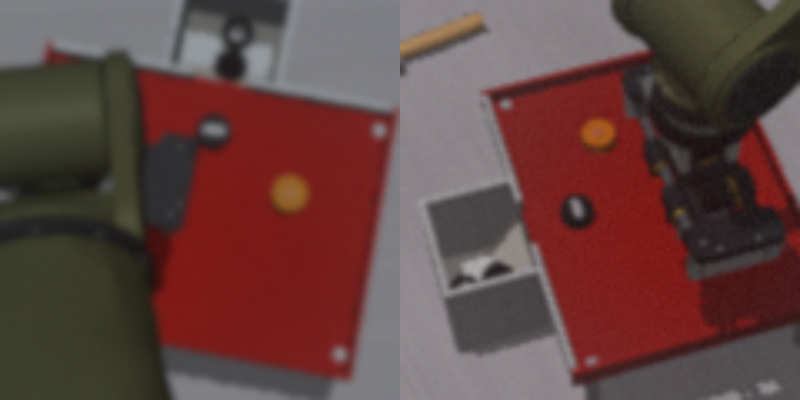

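Right crop: the third mount is at about (577,211), roughly on the gate's axis. Both earlier mounts are in line in the slot. Before the last push I'll measure the third mount's position and the height of the mounts already in the slot.

```bash
python3 - <<'E'
from m import *
for c,uv in(("scene",(243.1,203.3)),("top",(253.9,179))):print(np.round(toP(ray(c,uv,.094)),1))
for cam in("top","scene"):
    im,d=ctrl.camera(cam);p=ctrl.camera_params(cam);f=192/np.tan(np.radians(p["vertical_fov"])/2);T=np.linalg.inv(np.array(p["camera_from_world"]))
    v,u=np.mgrid[0:384,0:512];C=np.stack([(u-p["cx"])/f*d,(v-p["cy"])/f*d,d],-1);W=C@T[:3,:3].T+T[:3,3]
    P=((W[...,:2]-O)@Rp)*1000;z=W[...,2]*1000;g=im.max(2)
    m=(P[...,0]>90)&(P[...,0]<172)&(abs(P[...,1])<48)&(z<90)&(z>-5)
    print(cam)
    for x in range(90,172,10):
        print(x,["%s/%s"%(round(float(np.median(z[k]))),round(float(np.median(g[k])))) if (k:=m&(abs(P[...,0]-x-5)<5)&(abs(P[...,1]-y)<5)).any() else "-" for y in range(40,-41,-10)])
E
```

```text
[45.9  2.9]
[46.3 -1.4]
top
90 ['81/84', '-', '83/116', '-', '85/115', '85/112', '84/102', '-', '85/88']
100 ['74/93', '-', '23/121', '19/115', '23/86', '21/105', '25/114', '-', '-']
110 ['40/104', '12/128', '9/123', '22/66', '28/31', '26/49', '14/122', '12/138', '7/124']
120 ['5/141', '3/154', '5/143', '24/61', '24/31', '22/46', '4/142', '4/147', '3/119']
130 ['6/144', '5/159', '4/157', '8/104', '17/40', '18/80', '3/158', '4/156', '4/124']
140 ['6/142', '6/157', '3/152', '8/86', '17/62', '13/80', '5/150', '6/151', '3/115']
150 ['7/99', '4/113', '5/104', '15/68', '17/90', '15/64', '5/99', '4/108', '5/108']
160 ['48/60', '34/56', '34/56', '32/53', '46/52', '30/52', '35/56', '35/58', '40/87']
170 ['35/53', '63/52', '41/56', '49/54', '-', '50/52', '46/52', '67/54', '26/99']
scene
90 ['90/114', '-', '-', '42/118', '40/136', '50/120', '42/116', '37/140', '54/74']
100 ['-', '-', '-', '-', '26/146', '28/146', '25/145', '25/145', '54/73']
110 ['-', '-', '-', '-', '29/66', '26/99', '16/144', '15/142', '42/75']
120 ['-', '-', '-', '-', '26/52', '25/57', '-', '6/148', '43/74']
130 ['-', '-', '-', '-', '19/84', '19/79', '5/162', '4/165', '46/75']
140 ['-', '-', '-', '-', '20/94', '15/79', '6/158', '4/158', '43/75']
150 ['-', '-', '-', '-', '20/91', '17/59', '7/100', '6/109', '42/75']
160 ['-', '-', '-', '-', '16/95', '15/76', '4/117', '4/108', '47/82']
170 ['-', '-', '-', '-', '-', '-', '-', '-', '-']
```

The slot is deep: the tops of the mounts in it are at 30 mm or less, so the third will land well below the limit. The two cameras put it at (46, about 1) mm. I'll push it straight through.

```bash
python3 -m inch '[-2.2,1,0,0,0,0,0.213,-2.2,1,0,0,0,0,0.213,-2.2,1,0,0,0,0,0.213,-2.2,0.9,0,0,0,0,0.213,0,0,0,0,0,0,0.213,0,0,1.9,0,0,0,0.213,0,0,2,0,0,0,0.213,0,0,0,0,0,0,0.213]' && python3 -m inch '[0,0.8,0,0,0,0,0.213,0,0.8,0,0,0,0,0.213,0,0.8,0,0,0,0,0.213,0,0.8,0,0,0,0,0.213,0,0.8,0,0,0,0,0.213,0,0.8,0,0,0,0,0.213,0,0.8,0,0,0,0,0.213,0,0.8,0,0,0,0,0.213,0,0.4,0,0,0,0,0.213,0,0,0,0,0,0,0.213,0,0,0,0,0,0,0.213]'; python3 - <<'E'
from m import *
state()
E
python3 -m inch '[0,-0.5,0,0,0,0,0.213,0,-1,-3,0,0,0,0.213,0,-2,-4,0,0,0,0.213,3,-4,-2,0,0,0,0.213,4,-4,0,0,0,0,0.213,4,-4,0,0,0,0,0.213,4,-4,0,0,0,0,0.213,4,-3,0,0,0,0,0.213,0,0,0,0,0,0,0.213]'; python3 - <<'E'
from m import *
state()
a=snap("top","p5t")[0];b=snap("scene","p5s")[0]
cv2.imwrite("pics/p5.png",np.hstack([cv2.resize(x,(400,400)) for x in(a[140:260,190:310,::-1],b[140:260,190:310,::-1])]))
E
```

```text
time_s: 16.6
ee_pos: [0.5125, -0.0124, 0.0884]
eef_rot: [-3.139, 0.0, 1.361]
force: [0.5, -0.2, 0.9]
grip_width: 0.0198
time_s: 17.98
ee_pos: [0.5797, -0.0273, 0.0894]
eef_rot: [-3.141, 0.0, 1.362]
force: [0.6, 0.8, -0.4]
grip_width: 0.0199
t 17.98 tcp plate mm [78.4  0. ] z 89.4 yaw err deg 0.04 tilt [-3.141  0.   ] gap 19.9 F [ 0.6  0.8 -0.4]
time_s: 19.1
ee_pos: [0.3976, 0.2072, 0.1797]
eef_rot: [3.141, -0.0, 1.366]
force: [0.2, -0.0, -0.3]
grip_width: 0.0204
t 19.1 tcp plate mm [-148.5  191.5] z 179.7 yaw err deg 0.27 tilt [ 3.141 -0.   ] gap 20.4 F [ 0.2 -0.  -0.3]
```

View pics/p5.png

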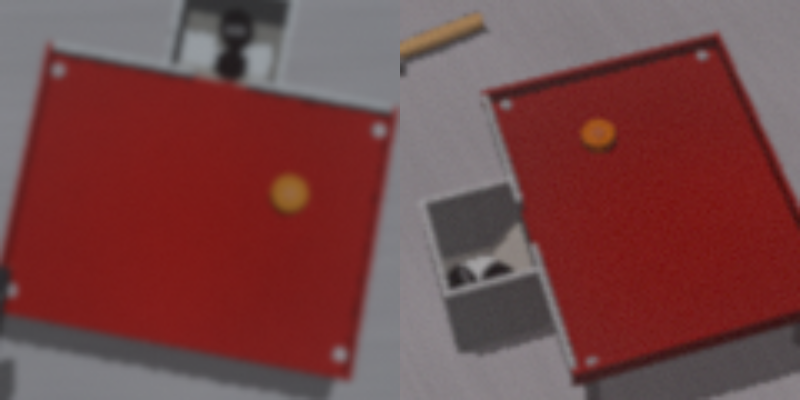

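The plate now carries only the orange mount (left crop (290,192)), and the third mount sits on the first in the slot at about (235,30). One last check of heights and bystanders, then hand in.

```bash
python3 - <<'E'
from m import *
a=cv2.cvtColor(cv2.imread("pics/scene0.png"),cv2.COLOR_BGR2GRAY);t0=cv2.cvtColor(cv2.imread("pics/top0.png"),cv2.COLOR_BGR2GRAY)
im,d=ctrl.camera("top");im2,_=ctrl.camera("scene")
g=cv2.cvtColor(im,cv2.COLOR_RGB2GRAY);g2=cv2.cvtColor(im2,cv2.COLOR_RGB2GRAY)
for n,ref,cur,c in(("brush",t0,g,(358,166)),("jar",t0,g,(413,238)),("weight",t0,g,(113,188)),("weight s",a,g2,(326,339)),("beaker s",a,g2,(408,328)),("brush s",a,g2,(188,157))):
    tpl=ref[c[1]-14:c[1]+15,c[0]-14:c[0]+15];win=cur[c[1]-24:c[1]+25,c[0]-24:c[0]+25]
    _,s,_,l=cv2.minMaxLoc(cv2.matchTemplate(win,tpl,cv2.TM_CCOEFF_NORMED));print(n,round(s,2),"shift px",l[0]-10,l[1]-10)
p=ctrl.camera_params("top");f=192/np.tan(np.radians(p["vertical_fov"])/2);T=np.linalg.inv(np.array(p["camera_from_world"]))
v,u=np.mgrid[0:384,0:512];W=np.stack([(u-p["cx"])/f*d,(v-p["cy"])/f*d,d],-1)@T[:3,:3].T+T[:3,3]
P=((W[...,:2]-O)@Rp)*1000
m=(P[...,0]>102)&(P[...,0]<158)&(abs(P[...,1])<33);print("max z in slot mm",W[m][:,2].max()*1000)
state();ctrl.hand_in()
E
```

```text
brush 1.0 shift px 0 0
jar 1.0 shift px 0 0
weight 1.0 shift px 0 0
weight s 1.0 shift px 0 0
beaker s 0.99 shift px 0 0
brush s 0.99 shift px 0 0
max z in slot mm 45.00756518658689
t 19.3 tcp plate mm [-146.1  189.2] z 179.4 yaw err deg -0.02 tilt [3.142 0.   ] gap 20.2 F [-0.6 -0.6  0.7]
the job is handed in; nothing more can be done
```

All three black mounts are in the slot, pushed through the gate one at a time, and I handed the job in at 19.3 s of the 58 s allowed. I slid them with the fingertips 20 mm apart and about 4 mm above the plate. The first two went in with one push each. The last was pushed diagonally onto the gate's axis and then straight through.

**Last checks before handing in:**
- **Slot:** the highest point measured inside it was 45 mm above the bench, well under the 73 mm limit. The third mount came to rest on top of the first.
- **Plate:** only the orange mount is left, still where it started.
- **Bench:** the beaker, jar, weight and brush showed no shift in the images.
- **Arm:** it stands clear, touching nothing, with force readings under 1 N.

No final check failed. Before the last push, the two cameras disagreed by about 4 mm on the third mount's sideways position, which was within the gate's clearance. The mount detector also gave one wrong position while the arm hid that mount, and I ignored it.

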